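Put a damp teapot lid away under the bowl cover

TASK

Put the unfired teapot lid away so it stays damp: stand it knob up inside the red clay bowl, then slide the round wooden cover off the open end of its peg and set it on the bowl, fully down and level all round. Lower both pieces rather than dropping them, and leave everything else on the bench where it is.

Things in the scene. Friction and masses are not known exactly. Their poses are not given: they have to be found in the camera images.
- teapot_lid: dark brown unfired teapot lid, 80 mm across and 34 mm high, lying knob up on the table, 75 g; its top is a dome that reaches 19 mm height round a knob 20 mm across (from 19 to 34 mm height) on its axis: take the knob. Origin: centre of the underside, z up
- clay_bowl: heavy loose round red clay bowl, open at the top, 184 mm across the rim and 100 mm high, 0.95 kg; origin: centre of the underside, z up. Flat inner floor 11 mm above the origin, at least 130 mm across; walls flare to a mouth about 157 mm across inside
- bowl_rim (a point): centre of the bowl's mouth, at the height of the rim
- bowl_cover: round light wooden cover: board 198 mm across, 12 mm thick, 0.3 kg, hanging level by its bridge handle; the peg runs through the handle along the cover's x (within 3 degrees). Origin: centre of the board's underside (the seating face), z up. Below it a chamfered round plug, 11 mm deep, 149 mm across, that enters the bowl's mouth with 3 to 5 mm of play all round
- cover_grip (a point): point on the cover's axis inside the bridge handle, 47 mm above the cover's origin, 15 mm below the handle's top. The handle: two upright cheeks, 52 mm over the outer faces and 36 mm between them (along the cover's y), 24 mm wide along x, and a top bar; the opening is 40 mm high, from the board to the bar, whose underside rests on the peg
- cover_stand: fixed dark wooden stand: foot, upright 172 mm high, one level round peg with its axis 140 mm above the table. Origin: on the table below the peg; x along the peg to its open end. Upright's face at x = -126 mm. Peg 14 mm thick, ending in a turned knob 23 mm thick from x = 55 to 75 mm: to pass it, the handle is lifted 5 to 20 mm off the peg (12 mm is midway)
- peg_tip (a point): centre of the outermost end of the peg's knob; axes as those of the stand (x outward along the peg)
- slip_cup: small grey-brown cup, 65 mm across, 47 mm high; a bystander. Origin: centre of the underside
- wood_mallet: small turned wooden mallet lying on the table, 150 mm long; a bystander
- spray_bottle: white bulb water sprayer, 186 mm high, 90 mm across; a bystander. Origin: centre of the underside
- teapot_body: dark brown unfired teapot without lid, 155 mm long with spout and handle, 68 mm high, standing at the back of the table; a bystander. Origin: centre of the underside
Things that resemble listed ones, but are neither listed nor needed, are in the scene too. Leave any blue or turquoise look-alike of the teapot_lid alone.

How it is judged:
By the outcome, as a careful person would: the job done as asked, in the order asked, and still so for the second after the job is handed in, with the robot touching nothing.
It also fails if it takes over 64 s, if anything falls off the work surface, if the arm or the gripper's body presses on something with over 40 N, if the wrist force passes 120 N, or if a joint passes its speed limit or range.

ROBOT

A 6-joint arm with a two-finger parallel gripper is mounted at the origin on a cart in front of the work surface, level with it; the furniture and walls round the work are solid. World frame = base frame: x ahead of the robot, y to its left, z up, the work surface at z = 0. Lengths are in m, angles in degrees, forces in N, time in s.
With the tool pointing down it reaches from about 0.3 to 0.75 m from the base axis. Payload 8.5 kg.
Tool frame: the origin (TCP) lies at the very end of the fingers, on their centre line; the grasp point (between the pads) lies 19 mm behind it; x points along the fingers, z is the direction in which the jaws open and shut, and the axes are right-handed (so a half turn about x gives the same grasp; the last joint's range is limited). The gripper opens to 85 mm and grips with 20 to 120 N. Pads are 22 mm wide; open, the fingers measure 114 mm over their backs; the gripper's body (76 mm by 85 mm) begins 54 mm behind the grasp point. The pads swing forward as they close: fully open they stand 13 mm farther back than shut.
Start: joints at [64.383, 21.807, 74.336, -0, 83.858, -12.336], TCP at [0.126, 0.535, 0.231] pointing down, gripper open.
Joint ranges: [-178.18, 178.18], [-50.72, 133.34], [12.68, 142.11], [-81.47, 261.47], [9.98, 163.14], [-165.26, 165.26]. Speed limits (degrees/s): [136.94, 136.94, 180, 180, 180, 180].

INTERFACE

Orientations are given as [roll, pitch, yaw] about the fixed x, y, z axes, in that order (R = Rz(yaw) Ry(pitch) Rx(roll)).
In Python, from station import robot, get_image, camera_params gives the robot as it stands. The module is installed in compiled form; this text tells all that it offers.
- The arm moves only by the shell command python3 -m pendant 'ROWS' [FORCE]. ROWS is a JSON object of lists of equal length, an entry for each row: "rotation": the turn, a rotation vector about the tool's x, y, z in rad, a list of three; "linear": the shift along the tool's x, y, z in m, a list of three; "jaw": the opening, from 0 (shut) to 1 (fully open). A call has 1 to 20 rows; each row is the pose to reach, as a shift and turn from the pose commanded when the call began, along the tool's axes at that moment; what a row does not reach only later rows make up. A row lasts 1/8 s, in which the tool goes at most 62.5 mm and 10.7 degrees, less where a joint would pass 70% of its speed; a pose out of reach is approached as far as the arm can. A call with a gripper value outside its range is refused whole. The fingers move at their own pace and stop on an object; FORCE is the grip in N (left out, the last holds). Time passes only in rows, so rows that repeat a pose let the fingers close. It gives the time, the measured TCP pose, the force and the opening at its end, in the units of the state.
- robot.get_state(): the state, without advancing time (a new reading comes with each control period).
- get_image(name): name is "scene" or "top" or "wrist"; returns (picture, depth): 420x560x3 uint8, red, green, blue; 420x560 float32, m along the optical axis (not along the pixel's ray), 0 where there is no reading.
- camera_params(name): a dict with "intrinsics" (3x3 intrinsics, pixels), "R" (3x3) and "t" (3): a world point X has camera coordinates R X + t. Camera axes: x right, y down, z forward; pixel columns grow to the right and rows downward; lengths in m; the calibration is good to about 2 mm. The wrist camera is an equidistant fisheye: a pixel r from the principal point sees the ray r / f radians off the axis. A picture is of the moment at which its call begins: read the wrist's pose just before it. camera_params takes no time and is no camera call; for the wrist camera it gives the pose at the moment of the call.
- robot.sign_off(): hands the job in, once; it reports no verdict.
The state is a dict: "t": time; "joint_positions": joint angles; "qd": joint speeds; "tau": joint torques, N m; "position": TCP position; "tool_rot": TCP orientation; "force": force on the tool from outside, world axes, zero at the start; "moment": the same for the moment, N m; "gripper_width": opening from 0.0 (shut) to 1.0 (fully open).
Only numpy, scipy, OpenCV 4.12 (cv2) and the standard library are available. Lean on these libraries where they do the work, as an engineer would, in place of code of your own. Each camera call takes 0.05 s, during which the arm holds its last target.

## Working session

There is one attempt and no reset: what is moved stays moved. The work goes in short steps, Python scripts to look and compute and a shell command to move; the robot and the scene stay as the last step left them, time stands still between calls to the robot, and variables do not carry over. Pictures are saved under pics/ and viewed, and the job is handed in when it is done.

```bash
mkdir -p pics; python3 - <<'E'
from station import robot,get_image,camera_params
import cv2,numpy as np
print(robot.get_state())
for n in["scene","top","wrist"]:
    p,d=get_image(n); cv2.imwrite(f"pics/{n}0.png",p[:,:,::-1]); np.savez(f"{n}0.npz",p=p,d=d,**camera_params(n))
    print(n,camera_params(n))
E
```

```text
{'t': 0.0, 'joint_positions': array([ 6.43842159e+01,  2.18402365e+01,  7.43856534e+01,  6.37664288e-04,
        8.38592718e+01, -1.23349903e+01]), 'qd': array([ 0.02052794,  0.00934433, -0.10115685,  0.0026311 ,  0.02041555,
       -0.03197424]), 'tau': array([ 1.20632154e-03, -4.48472464e+01, -2.31279856e+01, -1.28477577e-04,
        4.79377151e-03, -3.61762886e-05]), 'position': array([0.12620518, 0.53501151, 0.23071356]), 'tool_rot': array([ 167.23853477,   89.91483594, -116.04232769]), 'force': array([ 0.09770008, -0.3784286 , -0.34779452]), 'moment': array([-0.04529796,  0.01888011, -0.02711896]), 'gripper_width': 0.9973832850051672}
scene {'intrinsics': array([[393.01939966,   0.        , 282.10297294],
       [  0.        , 393.01939966, 202.08859318],
       [  0.        ,   0.        ,   1.        ]]), 'R': array([[ 0.79575274, -0.60559971, -0.00515507],
       [-0.42357053, -0.55044383, -0.71944395],
       [ 0.43285747,  0.57468303, -0.69453137]]), 't': array([-0.47579305,  0.30782105,  1.01602433])}
top {'intrinsics': array([[428.26237355,   0.        , 284.49702925],
       [  0.        , 428.26237355, 208.51727895],
       [  0.        ,   0.        ,   1.        ]]), 'R': array([[ 0.01655548, -0.99986171,  0.00157265],
       [-0.97763595, -0.01651723, -0.2096548 ],
       [ 0.20965179,  0.00193346, -0.9777742 ]]), 't': array([-0.04840634,  0.59032629,  1.29828187])}
wrist {'intrinsics': array([[325.1922621 ,   0.        , 277.13858031],
       [  0.        , 325.1922621 , 210.32787324],
       [  0.        ,   0.        ,   1.        ]]), 'R': array([[ 2.30082515e-01,  9.73171035e-01, -4.15303144e-04],
       [ 9.38492175e-01, -2.21770597e-01,  2.64670059e-01],
       [ 2.57477133e-01, -6.12857116e-02, -9.64338938e-01]]), 't': array([-0.54986659, -0.03455138,  0.37830555])}
```

View pics/scene0.png

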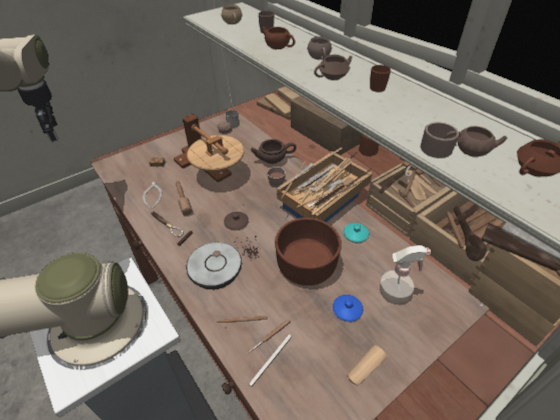

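View pics/top0.png

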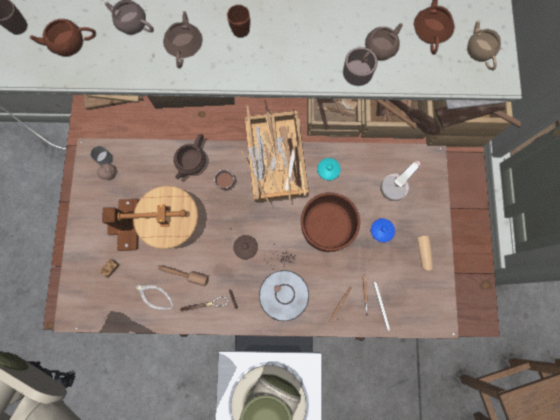

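View pics/wrist0.png

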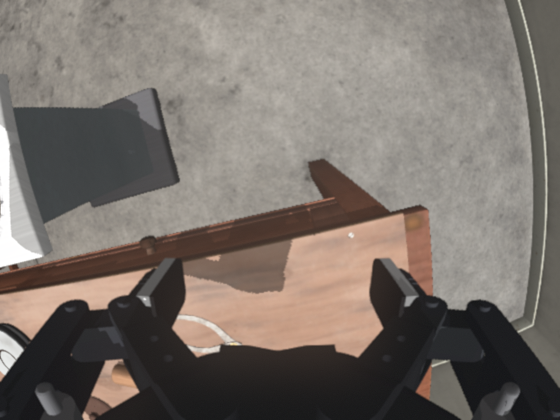

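```bash
cat > h.py <<'E'
import numpy as np,cv2
def load(n):
    z=np.load(n+".npz"); return z["p"],z["d"],z["intrinsics"],z["R"],z["t"]
def pts(n):
    p,d,K,R,t=load(n)
    v,u=np.mgrid[:420,:560]
    if n.startswith("wrist"):
        x=(u-K[0,2])/K[0,0];y=(v-K[1,2])/K[1,1];r=np.hypot(x,y)+1e-9
        s=np.tan(np.minimum(r,1.4))/r; c=np.stack([x*s*d,y*s*d,d],-1)
    else: c=np.stack([(u-K[0,2])/K[0,0]*d,(v-K[1,2])/K[1,1]*d,d],-1)
    X=(c-t)@R; X[d==0]=np.nan
    return p,X
def crop(n,u0,u1,v0,v1,s,out):
    p=load(n)[0][v0:v1,u0:u1,::-1]
    cv2.imwrite(out,cv2.resize(p,None,fx=s,fy=s,interpolation=cv2.INTER_CUBIC))
E
python3 - <<'E'
from h import *
crop("top0",90,210,170,260,6,"pics/tc.png")
crop("scene0",170,260,100,190,6,"pics/sc.png")
crop("top0",220,400,150,280,4,"pics/tb.png")
p,X=pts("top0")
for u,v in[(245,247),(330,222),(300,222),(360,222),(330,195),(330,250),(165,235),(150,230),(180,235),(185,212),(163,214),(110,215),(130,215)]: print(u,v,X[v,u].round(4))
E
```

```text
245 247 [0.4697 0.0851 0.0346]
330 222 [ 0.5602 -0.1889  0.0065]
300 222 [ 5.599e-01 -9.040e-02 -5.000e-04]
360 222 [ 0.5636 -0.2892 -0.0027]
330 195 [ 0.6303 -0.1802  0.0924]
330 250 [ 0.4571 -0.1785  0.0991]
165 235 [0.4934 0.3221 0.107 ]
150 230 [0.508  0.369  0.1062]
180 235 [0.4945 0.2773 0.1045]
185 212 [0.5588 0.2583 0.14  ]
163 214 [0.5475 0.3173 0.161 ]
110 215 [0.5386 0.4652 0.1782]
130 215 [0.5454 0.4186 0.148 ]
```

View pics/tc.png

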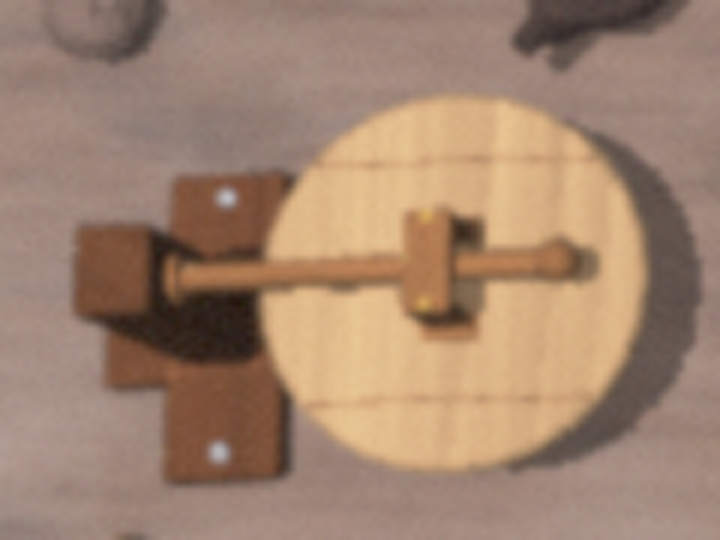

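View pics/sc.png

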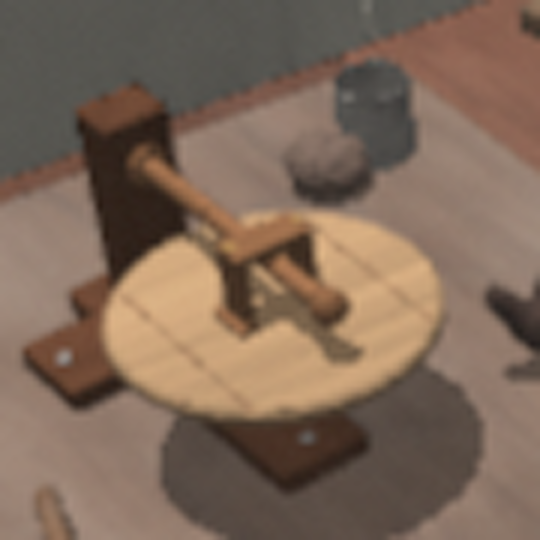

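View pics/tb.png

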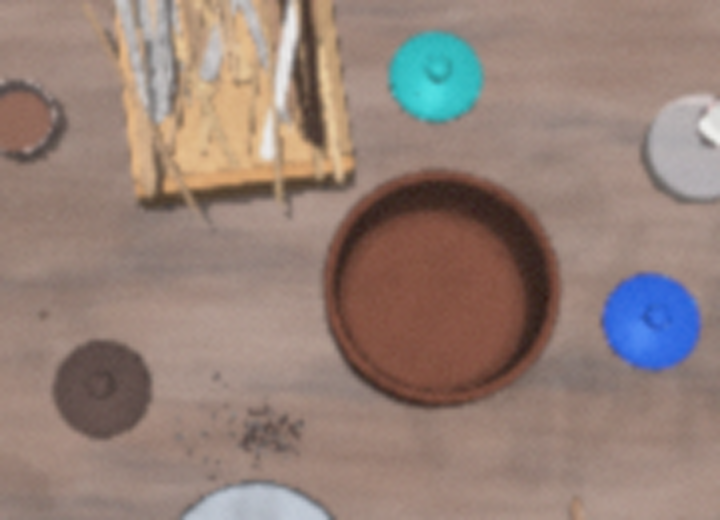

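```bash
cat > fit.py <<'E'
from h import *
from scipy.optimize import least_squares
def rayplane(n,uv,z):
    p,d,K,R,t=load(n); uv=np.asarray(uv,float)
    c=np.c_[(uv[:,0]-K[0,2])/K[0,0],(uv[:,1]-K[1,2])/K[1,1],np.ones(len(uv))]@R
    o=-R.T@t; return o+c*((z-o[2])/c[:,2])[:,None]
def circ(P,r=None):
    f=(lambda q:np.hypot(P[:,0]-q[0],P[:,1]-q[1])-(q[2] if r is None else r))
    s=least_squares(f,[*P[:,:2].mean(0),.09],loss='soft_l1',f_scale=.001)
    return s.x.round(4),np.abs(s.fun).mean().round(4)
def cont(m):
    c,_=cv2.findContours(m.astype(np.uint8),cv2.RETR_EXTERNAL,cv2.CHAIN_APPROX_NONE); c=max(c,key=cv2.contourArea); return c[:,0]
E
python3 - <<'E'
from fit import *
for n in["top0","scene0"]:
    p,X=pts(n); 
    reg=lambda c,r:np.hypot(X[...,0]-c[0],X[...,1]-c[1])<r
    m=reg((.548,-.18),.12)&(X[...,2]>.085); Q=X[m]; print(n,"bowl",m.sum(),circ(Q), np.median(Q[:,2]), Q[:,2].max())
    rr=np.hypot(*(Q[:,:2]-circ(Q)[0][:2]).T); print(np.percentile(rr,[2,50,98]))
    cc=cont(m); print(" outer contour",circ(rayplane(n,cc,.097)),circ(rayplane(n,cc,.097),.092))
    m=reg((.548,.318),.12)&(X[...,2]>.095)&(X[...,2]<.115);print("cover",circ(rayplane(n,cont(m),.107)),circ(X[m]),np.median(X[m][:,2]))
    Q=X[m]; A=np.c_[Q,np.ones(len(Q))]; print("plane",np.linalg.lstsq(np.c_[Q[:,:2]-Q[:,:2].mean(0),np.ones(len(Q))],Q[:,2],rcond=None)[0])
    m=reg((.47,.085),.07)&(X[...,2]>.006);print("lid",circ(rayplane(n,cont(m),.006)))
    m=reg((.47,.085),.07)&(X[...,2]>.025);print("knob",m.sum(),X[m].mean(0),X[m][:,2].max())
    m=reg((.548,.318),.03)&(X[...,2]>.150);Q=X[m];print("bar",m.sum(),Q.mean(0),np.median(Q[:,2]),(Q.max(0)+Q.min(0))/2,np.ptp(Q,0))
    print(' bar rect',cv2.minAreaRect(Q[:,:2].astype(np.float32)))
    m=(abs(X[...,0]-.548)<.05)&(X[...,1]>.23)&(X[...,1]<.43)&(X[...,2]>.13)&(X[...,2]<.152);Q=X[m]
    print("peg",m.sum(),[(a,Q[abs(Q[:,1]-a)<.01].mean(0).round(4)) for a in(.25,.26,.28,.34,.36,.38,.4,.42) if (abs(Q[:,1]-a)<.01).any()],Q[:,1].min())
E
```

```text
top0 bowl 580 (array([ 0.5464, -0.1786,  0.0866]), np.float64(0.0026)) 0.09701738470066132 0.10481925261919384
[0.08209382 0.0865302  0.09243151]
 outer contour (array([ 0.5468, -0.1791,  0.0902]), np.float64(0.0007)) (array([ 0.547 , -0.1791,  0.09  ]), np.float64(0.0018))
cover (array([0.5482, 0.3229, 0.0939]), np.float64(0.0242)) (array([0.5524, 0.3262, 0.0731]), np.float64(0.0168)) 0.10674020394314929
plane [-0.00069145  0.0029371   0.10673101]
lid (array([0.4748, 0.0878, 0.0376]), np.float64(0.0014))
knob 34 [0.47419986 0.08719285 0.0313356 ] 0.03721637563826435
bar 144 [0.55095642 0.32480329 0.15666493] 0.1565204740683019 [0.55080374 0.32182642 0.15799166] [0.04837767 0.03978189 0.01586226]
 bar rect ((0.5504405498504639, 0.3213834762573242), (0.0483565628528595, 0.037360381335020065), 13.208292961120605)
peg 266 [(0.25, array([0.5547, 0.2575, 0.1442])), (0.26, array([0.5547, 0.2619, 0.1461])), (0.28, array([0.5541, 0.2799, 0.1457])), (0.34, array([0.5452, 0.3419, 0.1455])), (0.36, array([0.5484, 0.3599, 0.1458])), (0.38, array([0.5469, 0.3813, 0.1446])), (0.4, array([0.5461, 0
[... 549 characters left out ...]
0829, 0.0355]), np.float64(0.0015))
knob 26 [0.47332402 0.08103346 0.02923971] 0.03448876752638571
bar 67 [0.54982674 0.31946898 0.15339268] 0.1535900707959522 [0.55180069 0.31998086 0.15401485] [0.04971254 0.02662634 0.00767662]
 bar rect ((0.551784336566925, 0.319668710231781), (0.04986755549907684, 0.025706760585308075), 2.202131748199463)
peg 215 [(0.25, array([0.5544, 0.2534, 0.1402])), (0.26, array([0.5543, 0.2563, 0.1415])), (0.28, array([0.5518, 0.2796, 0.1415])), (0.34, array([0.5496, 0.3368, 0.1483])), (0.36, array([0.5462, 0.36  , 0.1413])), (0.38, array([0.5468, 0.3802, 0.1409])), (0.4, array([0.5447, 0.3992, 0.1412])), (0.42, array([0.5431, 0.4208, 0.1412]))] 0.24844535617621685
```

```bash
cat > plan.py <<'E'
from station import robot,camera_params
import numpy as np,sys
from scipy.spatial.transform import Rotation as Ro
# usage: plan.py x y z jawyaw  (jaw z axis direction yaw in world; tool x down)
def cur():
    s=robot.get_state(); return s,Ro.from_euler('xyz',s["tool_rot"],degrees=True).as_matrix()
if __name__=="__main__":
    s,R=cur()
    print("t",round(s["t"],2),"pos",s["position"].round(4),"F",s["force"].round(2),"w",round(s["gripper_width"],3),"q",s["joint_positions"].round(1))
    print("jaw yaw",np.degrees(np.arctan2(R[1,2],R[0,2])).round(2),"tool x",R[:,0].round(4))
    C=camera_params("wrist"); print("cam in tool",(R.T@(-C["R"].T@C["t"]-s["position"])).round(4),"cam axis in tool",(R.T@C["R"][2]).round(3))
    if len(sys.argv)>4:
        x,y,z,a=map(float,sys.argv[1:5]); zt=np.array([np.cos(np.radians(a)),np.sin(np.radians(a)),0]); xt=np.array([0,0,-1.]); T=np.c_[xt,np.cross(zt,xt),zt]
        print("lin",(R.T@(np.array([x,y,z])-s["position"])).round(4).tolist(),"rot",Ro.from_matrix(R.T@T).as_rotvec().round(4).tolist())
E
python3 plan.py .474 .085 .22 0; python3 plan.py .474 .085 .22 180
```

```text
t 0.15 pos [0.1262 0.5351 0.2309] F [0.17 0.64 0.21] w 1.0 q [ 64.4  21.8  74.4   0.   83.9 -12.3]
jaw yaw 76.72 tool x [-5.e-04 -1.e-03 -1.e+00]
cam in tool [-1.428e-01  6.660e-02  1.000e-04] cam axis in tool [ 0.964 -0.265  0.001]
lin [0.0111, -0.4419, -0.3582] rot [1.339, -0.001, 0.0005]
t 0.15 pos [0.1262 0.5351 0.2309] F [0.17 0.64 0.21] w 1.0 q [ 64.4  21.8  74.4   0.   83.9 -12.3]
jaw yaw 76.72 tool x [-5.e-04 -1.e-03 -1.e+00]
cam in tool [-1.428e-01  6.660e-02  1.000e-04] cam axis in tool [ 0.964 -0.265  0.001]
lin [0.0111, -0.4419, -0.3582] rot [-1.8026, -0.0005, -0.0011]
```

```bash
python3 -m pendant '{"linear":[[0.0111,-0.4419,-0.3582],[0.0111,-0.4419,-0.3582],[0.0111,-0.4419,-0.3582],[0.0111,-0.4419,-0.3582],[0.0111,-0.4419,-0.3582],[0.0111,-0.4419,-0.3582],[0.0111,-0.4419,-0.3582],[0.0111,-0.4419,-0.3582],[0.0111,-0.4419,-0.3582],[0.0111,-0.4419,-0.3582],[0.0111,-0.4419,-0.3582],[0.0111,-0.4419,-0.3582],[0.0111,-0.4419,-0.3582],[0.0111,-0.4419,-0.3582]],"rotation":[[1.339,0,0],[1.339,0,0],[1.339,0,0],[1.339,0,0],[1.339,0,0],[1.339,0,0],[1.339,0,0],[1.339,0,0],[1.339,0,0],[1.339,0,0],[1.339,0,0],[1.339,0,0],[1.339,0,0],[1.339,0,0]],"jaw":[1,1,1,1,1,1,1,1,1,1,1,1,1,1]}' 30
cat > shot.py <<'E'
import sys
from station import robot,get_image,camera_params
import cv2,numpy as np
for a in sys.argv[1:]:
    n=a.rstrip("0123456789"); C=camera_params(n); p,d=get_image(n); cv2.imwrite(f"pics/{a}.png",p[:,:,::-1]); np.savez(f"{a}.npz",p=p,d=d,**C)
E
python3 shot.py wrist1; python3 plan.py
```

```text
t: 1.9
position: [0.4738, 0.0858, 0.2204]
tool_rot: [-3.8, 90.0, -3.8]
force: [-0.9, 0.2, -0.2]
gripper_width: 1.001
t 1.95 pos [0.4739 0.0856 0.2204] F [ 0.74 -0.22  0.35] w 0.999 q [-3.9 15.5 85.9  0.  78.7 -3.9]
jaw yaw 0.05 tool x [ 2.e-04 -0.e+00 -1.e+00]
cam in tool [-0.1429  0.0668  0.0002] cam axis in tool [ 0.965 -0.264  0.001]
```

View pics/wrist1.png

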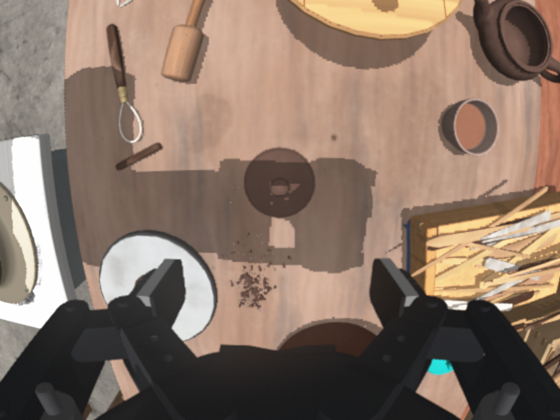

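Wrist view: dark lid centred at about (279,182), knob at about (280,186); image right is world +x, up is +y.

```bash
python3 - <<'E'
from fit import *
p,X=pts("wrist1")
reg=lambda c,r:np.hypot(X[...,0]-c[0],X[...,1]-c[1])<r
crop("wrist1",230,330,135,235,6,"pics/wl.png")
for u,v in[(279,182),(280,186),(279,150),(279,216),(246,182),(314,182),(200,200),(350,120)]:print(u,v,X[v,u].round(4))
m=reg((.474,.085),.06)&(X[...,2]>.005); c=cont(m)
print("lid",circ(X[c[:,1],c[:,0]]),X[m].mean(0))
m=reg((.474,.085),.06)&(X[...,2]>.027); print("knob",m.sum(),X[m].mean(0))
E
```

```text
279 182 [0.4763 0.0925 0.0324]
280 186 [0.4773 0.0885 0.0333]
279 150 [0.4764 0.1237 0.0079]
279 216 [0.4765 0.0495 0.0103]
246 182 [0.44   0.0886 0.0104]
314 182 [0.5155 0.0882 0.0077]
200 200 [0.3844 0.066  0.0007]
350 120 [0.556  0.1584 0.    ]
lid (array([ 0.4744, -0.002 ,  0.1046]), np.float64(0.005)) [0.47420663 0.09601755 0.27435078]
knob 37493 [0.4739904  0.09670958 0.29950047]
```

View pics/wl.png

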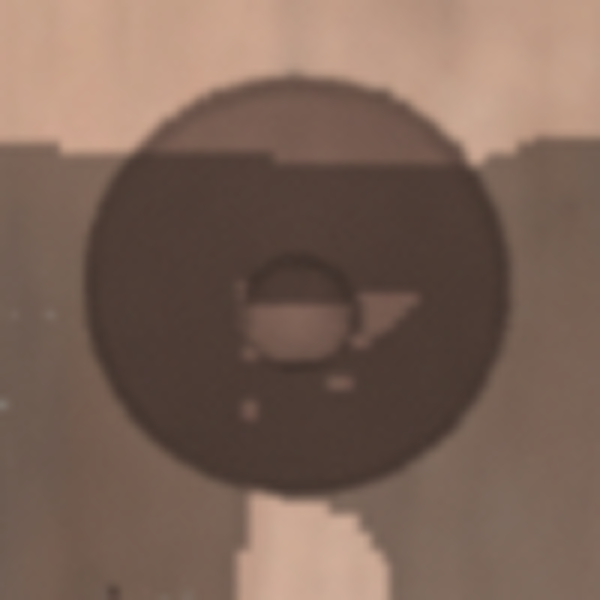

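```bash
python3 -m pendant '{"linear":[[0.06,0.0016,0.0026],[0.12,0.0016,0.0026],[0.16,0.0016,0.0026],[0.18,0.0016,0.0026],[0.195,0.0016,0.0026],[0.2005,0.0016,0.0026],[0.2005,0.0016,0.0026],[0.2005,0.0016,0.0026]],"rotation":[[0,0,0],[0,0,0],[0,0,0],[0,0,0],[0,0,0],[0,0,0],[0,0,0],[0,0,0]],"jaw":[1,1,1,1,0.8,0.6,0.5,0.5]}' 30
python3 shot.py wrist2; python3 plan.py .4765 .0872 .019 0
```

```text
t: 2.95
position: [0.4771, 0.0868, 0.0203]
tool_rot: [-4.7, 89.9, -4.7]
force: [0.1, -0.1, -1.0]
gripper_width: 0.498
t 3.0 pos [0.4771 0.0868 0.0203] F [-0.75 -0.13  0.53] w 0.5 q [ -3.7  31.2 100.8  -0.   47.9  -3.7]
jaw yaw 0.01 tool x [ 1.3e-03 -1.0e-04 -1.0e+00]
cam in tool [-0.1428  0.0668  0.0002] cam axis in tool [ 0.965 -0.264  0.001]
lin [0.0013, 0.0004, -0.0006] rot [0.0001, 0.0013, 0.0001]
```

View pics/wrist2.png

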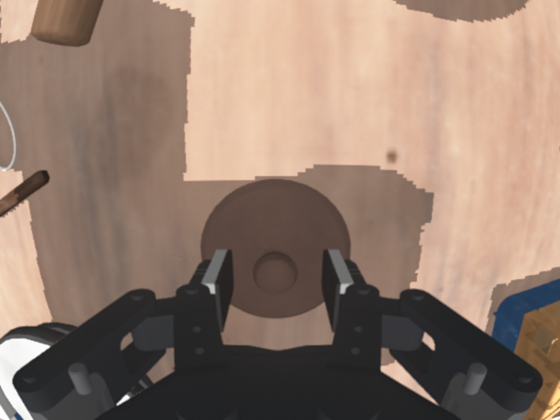

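```bash
python3 -m pendant '{"linear":[[0.001,0.0024,-0.0004],[0.001,0.0024,-0.0004],[0.001,0.0024,-0.0004],[0.001,0.0024,-0.0004],[0.001,0.0024,-0.0004],[0.001,0.0024,-0.0004],[0.001,0.0024,-0.0004]],"rotation":[[0,0,0],[0,0,0],[0,0,0],[0,0,0],[0,0,0],[0,0,0],[0,0,0]],"jaw":[0.5,0.35,0.2,0.1,0.1,0.1,0.1]}' 30
python3 shot.py wrist3; python3 plan.py
```

```text
t: 3.88
position: [0.4763, 0.0892, 0.0189]
tool_rot: [27.8, 90.0, 27.8]
force: [-1.9, 2.1, 5.5]
gripper_width: 0.208
t 3.92 pos [0.4763 0.0892 0.0189] F [-1.62  1.3   5.58] w 0.205 q [ -3.4  31.4 100.9   0.   47.7  -3.4]
jaw yaw 0.0 tool x [ 2.e-04  1.e-04 -1.e+00]
cam in tool [-0.1428  0.0668  0.0002] cam axis in tool [ 0.965 -0.264  0.001]
```

View pics/wrist3.png

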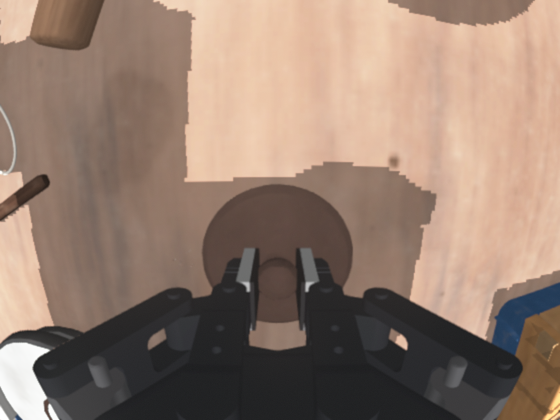

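```bash
python3 -m pendant '{"linear":[[-0.001,0,0],[-0.005,0,0],[-0.015,0,0],[-0.03,0,0],[-0.03,0,0]],"rotation":[[0,0,0],[0,0,0],[0,0,0],[0,0,0],[0,0,0]],"jaw":[0.1,0.1,0.1,0.1,0.1]}' 35
python3 shot.py wrist4 scene4; python3 plan.py .5465 -.182 .2 0
python3 - <<'E'
from h import *
crop("scene4",170,360,170,300,4,"pics/s4.png")
E
```

```text
t: 4.55
position: [0.477, 0.0891, 0.0498]
tool_rot: [-4.4, 89.8, -4.4]
force: [0.2, -0.1, -0.9]
gripper_width: 0.197
t 4.65 pos [0.4763 0.0891 0.0487] F [-1.16 -0.62 -0.7 ] w 0.202 q [-3.4 28.4 99.3 -0.  52.2 -3.4]
jaw yaw -0.0 tool x [ 2.e-04 -0.e+00 -1.e+00]
cam in tool [-0.1429  0.0668  0.0002] cam axis in tool [ 0.965 -0.264  0.001]
lin [-0.1512, -0.2711, 0.0703] rot [-0.0, 0.0002, 0.0]
```

View pics/wrist4.png

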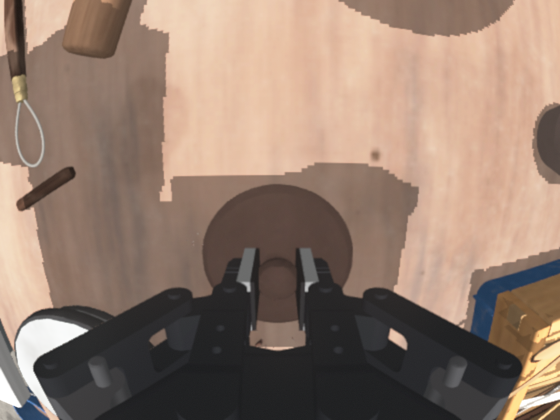

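View pics/s4.png

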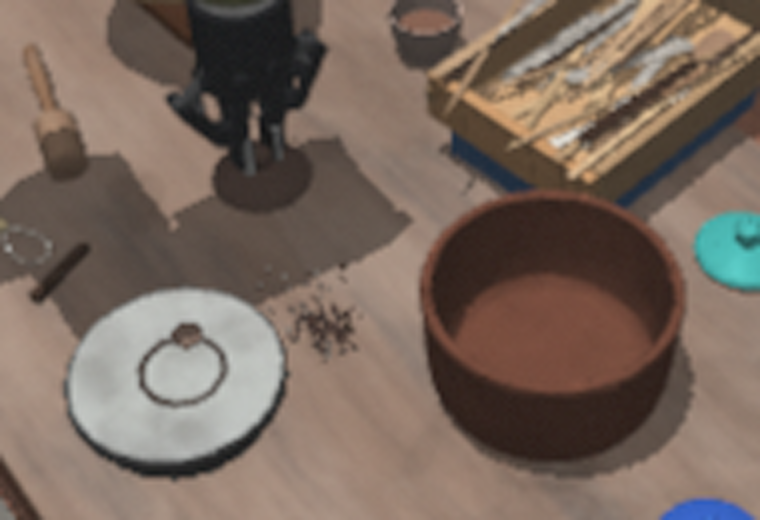

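```bash
python3 -m pendant '{"linear":[[-0.06,0,0],[-0.12,0,0],[-0.18,0,0],[-0.2,-0.05,0.015],[-0.2,-0.11,0.03],[-0.2,-0.17,0.045],[-0.2,-0.23,0.058],[-0.2,-0.29,0.07],[-0.2,-0.33,0.07],[-0.2,-0.33,0.07],[-0.2,-0.33,0.07]],"rotation":[[0,0,0],[0,0,0],[0,0,0],[0,0,0],[0,0,0],[0,0,0],[0,0,0],[0,0,0],[0,0,0],[0,0,0],[0,0,0]],"jaw":[0.1,0.1,0.1,0.1,0.1,0.1,0.1,0.1,0.1,0.1,0.1]}'
python3 shot.py wrist5; python3 plan.py
```

```text
t: 6.02
position: [0.5462, -0.2402, 0.2482]
tool_rot: [133.2, 89.9, 133.2]
force: [-0.5, -0.2, -0.5]
gripper_width: 0.194
t 6.08 pos [ 0.5463 -0.2398  0.2485] F [-0.82  0.23 -0.57] w 0.2 q [-35.1  26.   64.6   0.   89.4 -35.1]
jaw yaw 0.05 tool x [-5.e-04  7.e-04 -1.e+00]
cam in tool [-0.1428  0.0668  0.0002] cam axis in tool [ 0.965 -0.264  0.001]
```

View pics/wrist5.png

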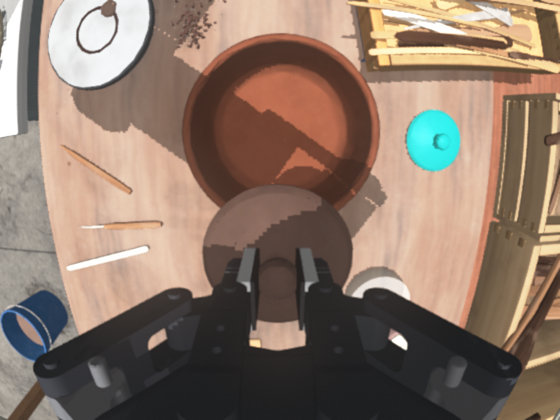

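```bash
python3 - <<'E'
from fit import *
p,X=pts("wrist5"); d,K,R,t=load("wrist5")[1:]
m=(np.hypot(X[...,0]-.5465,X[...,1]+.182)<.12)&(X[...,2]>.088)&(X[...,2]<.112)
v,u=np.nonzero(m); print(m.sum(),u.min(),u.max(),v.min(),v.max(),circ(X[m]),np.median(X[m][:,2]))
# rim edge by rays: for each direction from bowl pixel centre, outermost mask pixel -> ray ∩ z=.097
def ray(uv,z):
    uv=np.asarray(uv,float);x=(uv[:,0]-K[0,2])/K[0,0];y=(uv[:,1]-K[1,2])/K[1,1];r=np.hypot(x,y);s=np.tan(r)/r
    c=np.c_[x*s,y*s,np.ones(len(x))]@R;o=-R.T@t;return o+c*((z-o[2])/c[:,2])[:,None]
cu,cv_=281,125
for f,name in((np.max,'outer'),(np.min,'inner')):
    E=[]
    ang=np.degrees(np.arctan2(v-cv_,u-cu)).round().astype(int);rr=np.hypot(u-cu,v-cv_)
    for a in range(-180,181,2):
        if 20<a<160: continue
        k=ang==a
        if k.any(): j=np.nonzero(k)[0][(np.argmax if name=='outer' else np.argmin)(rr[k])];E.append((u[j],v[j]))
    P=ray(E,.098);print(name,circ(P),circ(P,.092 if name=='outer' else .0785))
# hand-read extremes: left 183,right 380 ,top 34
print(ray([(183,128),(380,128),(281,34)],.095).round(4))
m=(np.hypot(X[...,0]-.5465,X[...,1]+.15)<.04)&(X[...,2]<.05);print("floor",np.median(X[m][:,2]))
E
```

```text
5352 182 379 33 210 (array([ 0.5497, -0.1799,  0.0852]), np.float64(0.0024)) 0.09842895073319799
outer (array([ 0.5498, -0.1801,  0.0906]), np.float64(0.0007)) (array([ 0.5499, -0.1818,  0.09  ]), np.float64(0.0011))
inner (array([ 0.5497, -0.18  ,  0.0803]), np.float64(0.0003)) (array([ 0.5498, -0.1779,  0.09  ]), np.float64(0.0008))
[[ 0.4594 -0.1751  0.095 ]
 [ 0.6423 -0.1747  0.095 ]
 [ 0.55   -0.0895  0.095 ]]
floor 0.011977940575539393
```

```bash
python3 -m pendant '{"linear":[[0,0.03,0.0035],[0.0,0.0598,0.0035],[0.04,0.0598,0.0035],[0.09,0.0598,0.0035],[0.14,0.0598,0.0035],[0.18,0.0598,0.0035],[0.195,0.0598,0.0035],[0.205,0.0598,0.0035],[0.211,0.0598,0.0035],[0.214,0.0598,0.0035],[0.215,0.0598,0.0035],[0.215,0.0598,0.0035]],"rotation":[[0,0,0],[0,0,0],[0,0,0],[0,0,0],[0,0,0],[0,0,0],[0,0,0],[0,0,0],[0,0,0],[0,0,0],[0,0,0],[0,0,0]],"jaw":[0.1,0.1,0.1,0.1,0.1,0.1,0.1,0.1,0.1,0.1,0.1,0.1]}'
python3 shot.py wrist6; python3 plan.py .5498 -.18 .03 0
```

```text
t: 7.58
position: [0.55, -0.1812, 0.0341]
tool_rot: [-30.5, 90.0, -30.5]
force: [0.3, -0.3, -1.5]
gripper_width: 0.2
t 7.62 pos [ 0.55   -0.1812  0.0341] F [-0.85 -0.62 -0.13] w 0.203 q [-29.9  36.6  84.6  -0.   58.8 -29.9]
jaw yaw -0.0 tool x [ 5.e-04 -3.e-04 -1.e+00]
cam in tool [-0.1428  0.0669  0.0002] cam axis in tool [ 0.965 -0.264  0.001]
lin [0.0041, 0.0012, -0.0002] rot [-0.0001, 0.0005, 0.0003]
```

View pics/wrist6.png

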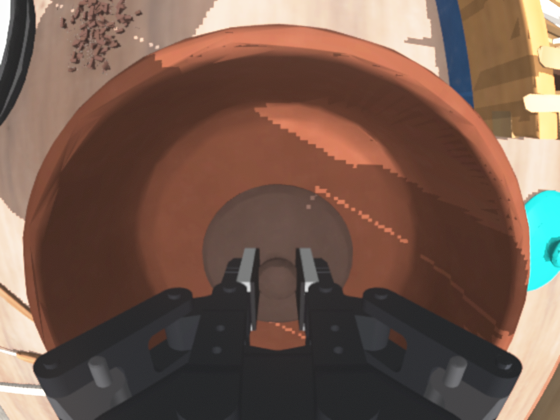

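Lid is centred in the bowl, just above the floor. Lowering the last 4 mm in small steps.

```bash
python3 -m pendant '{"linear":[[0.002,0.001,0],[0.003,0.001,0],[0.004,0.001,0],[0.004,0.001,0]],"rotation":[[0,0,0],[0,0,0],[0,0,0],[0,0,0]],"jaw":[0.1,0.1,0.1,0.1]}'; python3 plan.py
```

```text
t: 8.12
position: [0.5498, -0.18, 0.0304]
tool_rot: [-36.7, 90.0, -36.7]
force: [-2.6, 1.3, 4.8]
gripper_width: 0.198
t 8.12 pos [ 0.5498 -0.18    0.0304] F [-2.57  1.26  4.77] w 0.198 q [-29.8  36.9  84.9  -0.   58.3 -29.8]
jaw yaw 0.01 tool x [ 3.e-04 -2.e-04 -1.e+00]
cam in tool [-0.1428  0.0669  0.0002] cam axis in tool [ 0.965 -0.264  0.001]
```

```bash
python3 -m pendant '{"linear":[[-0.0005,0,0],[-0.0005,0,0],[-0.0005,0,0],[-0.0005,0,0],[-0.005,0,0],[-0.02,0,0],[-0.06,0,0],[-0.12,0,0],[-0.16,0,0],[-0.16,0,0],[-0.16,0,0]],"rotation":[[0,0,0],[0,0,0],[0,0,0],[0,0,0],[0,0,0],[0,0,0],[0,0,0],[0,0,0],[0,0,0],[0,0,0],[0,0,0]],"jaw":[0.25,0.35,0.5,0.55,0.55,0.55,0.55,0.55,0.55,1,1]}'
python3 shot.py wrist7; python3 plan.py .55 .25 .26 3
```

```text
t: 9.5
position: [0.5495, -0.1799, 0.1897]
tool_rot: [153.5, 90.0, 153.5]
force: [-1.0, -0.9, 0.1]
gripper_width: 0.944
t 9.55 pos [ 0.5494 -0.1798  0.189 ] F [-0.62 -0.06 -0.1 ] w 0.999 q [-29.9  26.5  73.8  -0.   79.8 -29.8]
jaw yaw -0.0 tool x [-1.5e-03  8.0e-04 -1.0e+00]
cam in tool [-0.1429  0.0668  0.0002] cam axis in tool [ 0.965 -0.264  0.001]
lin [-0.0706, 0.4299, 0.0005] rot [-0.0524, -0.0015, -0.0009]
```

View pics/wrist7.png

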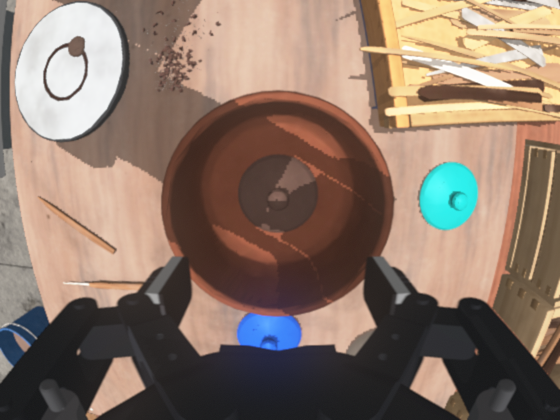

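Lid stands knob up in the bowl (knob at about (279,198)). Now going to view the cover.

```bash
python3 - <<'E'
from fit import *
p,X=pts("wrist7"); d,K,R,t=load("wrist7")[1:]
m=(np.hypot(X[...,0]-.5498,X[...,1]+.18)<.12)&(X[...,2]>.088)&(X[...,2]<.112)
print(m.sum(),circ(X[m]),np.median(X[m][:,2]))
E
python3 -m pendant '{"linear":[[-0.06,0.02,0],[-0.09,0.08,0],[-0.09,0.14,0],[-0.09,0.2,0],[-0.09,0.26,0],[-0.09,0.32,0],[-0.09,0.38,0],[-0.09,0.43,0],[-0.09,0.43,0],[-0.09,0.43,0],[-0.09,0.43,0],[-0.09,0.43,0]],"rotation":[[-0.0524,0,0],[-0.0524,0,0],[-0.0524,0,0],[-0.0524,0,0],[-0.0524,0,0],[-0.0524,0,0],[-0.0524,0,0],[-0.0524,0,0],[-0.0524,0,0],[-0.0524,0,0],[-0.0524,0,0],[-0.0524,0,0]],"jaw":[1,1,1,1,1,1,1,1,1,1,1,1]}'
python3 shot.py wrist8; python3 plan.py
```

```text
9034 (array([ 0.5498, -0.1787,  0.0851]), np.float64(0.0024)) 0.0982479984394674
t: 11.05
position: [0.55, 0.249, 0.2797]
tool_rot: [-147.4, 90.0, -144.5]
force: [0.1, -0.1, -0.1]
gripper_width: 1.001
t 11.1 pos [0.55   0.2491 0.2798] F [-0.24 -0.13 -0.46] w 0.997 q [13.1 25.9 59.7 -0.  94.4 10.2]
jaw yaw 2.93 tool x [-0. -0. -1.]
cam in tool [-0.1429  0.0668  0.0002] cam axis in tool [ 0.965 -0.264  0.001]
```

View pics/wrist8.png

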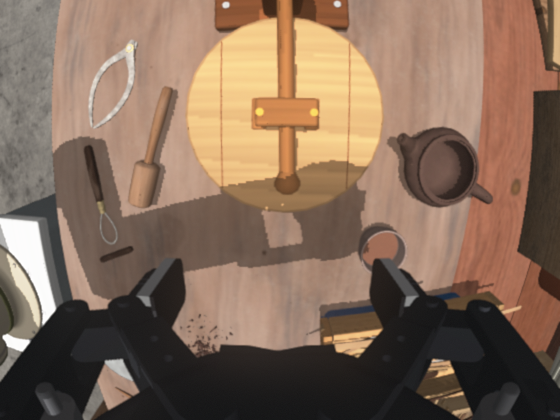

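```bash
cat > cov.py <<'E'
from fit import *
import sys
n=sys.argv[1]
p,X=pts(n); d,K,R,t=load(n)[1:]
v,u=np.mgrid[:420,:560]
def near(c,r): return np.hypot(X[...,0]-c[0],X[...,1]-c[1])<r
m=near((.55,.32),.12)&(X[...,2]>.098)&(X[...,2]<.114); print("board z",np.median(X[m][:,2]))
c=cont(m); P=X[c[:,1],c[:,0]]; r=np.hypot(P[:,0]-.55,P[:,1]-.32);P=P[(r>.085)&np.isfinite(r)]; print("board",circ(P),circ(P,.099))
Q=X[m];print("tilt",np.linalg.lstsq(np.c_[Q[:,:2]-Q[:,:2].mean(0),np.ones(len(Q))],Q[:,2],rcond=None)[0].round(4))
m=near((.55,.32),.035)&(X[...,2]>.151)&(X[...,2]<.165);Q=X[m];print("bar",m.sum(),Q.mean(0).round(4),np.ptp(Q,0).round(4),cv2.minAreaRect(Q[:,:2].astype(np.float32)))
m=(abs(X[...,0]-.55)<.03)&(X[...,1]>.22)&(X[...,1]<.43)&(X[...,2]>.135)&(X[...,2]<.1545)
Q=X[m];k=((Q[:,1]>.275)&(Q[:,1]<.295))|(Q[:,1]>.345)&(Q[:,1]<.40);f=np.polyfit(Q[k][:,1],Q[k][:,0],1);print("peg slope deg",np.degrees(np.arctan(f[0])),"x at .32",np.polyval(f,.32),"z",np.percentile(Q[k][:,2],90),"ymin",Q[:,1].min(), [np.ptp(Q[abs(Q[:,1]-a)<.003][:,0]).round(4) for a in np.arange(.25,.3,.005) if (abs(Q[:,1]-a)<.003).any()])
E
python3 cov.py wrist8; python3 -c "
from h import *
crop('wrist8',230,340,60,210,5,'pics/wc.png')"
```

```text
board z 0.10717800427954649
board (array([0.5541, 0.3258, 0.0978]), np.float64(0.0011)) (array([0.5541, 0.3257, 0.09  ]), np.float64(0.0017))
tilt [0.0009 0.0006 0.1072]
bar 1825 [0.5539 0.3257 0.1569] [0.0524 0.0257 0.0087] ((0.553942084312439, 0.3257482349872589), (0.05235037952661514, 0.023322364315390587), 3.2468690872192383)
peg slope deg -3.9312957235764947 x at .32 0.5544524123514434 z 0.14749744550551155 ymin 0.2544602744997608 [np.float64(0.0148), np.float64(0.0211), np.float64(0.0222), np.float64(0.0202), np.float64(0.0157), np.float64(0.0142), np.float64(0.0133), np.float64(0.0133), np.float64(0.0133)]
```

View pics/wc.png

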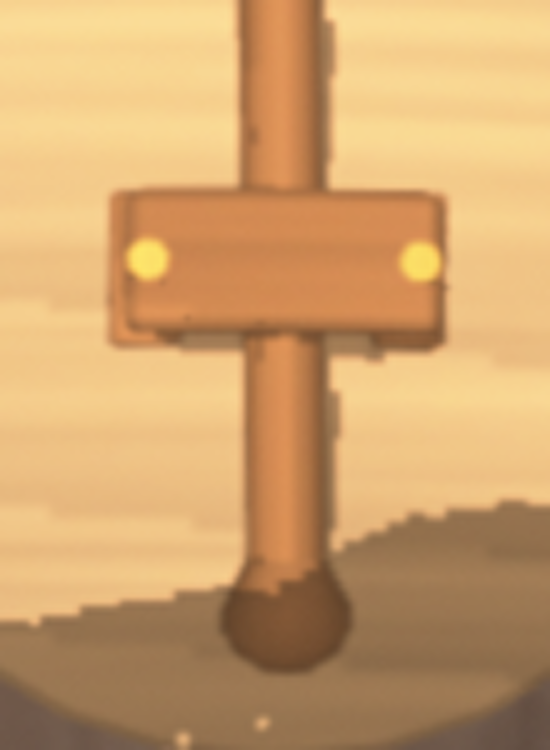

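```bash
python3 plan.py .554 .3257 .121 3.25
```

```text
t 11.1 pos [0.55   0.2491 0.2798] F [-0.24 -0.13 -0.46] w 0.997 q [13.1 25.9 59.7 -0.  94.4 10.2]
jaw yaw 2.93 tool x [-0. -0. -1.]
cam in tool [-0.1429  0.0668  0.0002] cam axis in tool [ 0.965 -0.264  0.001]
lin [0.1588, 0.0763, 0.0079] rot [-0.0056, -0.0, 0.0]
```

```bash
python3 -m pendant '{"linear":[[0,0.04,0.004],[0,0.0763,0.0079],[0.02,0.0763,0.0079],[0.06,0.0763,0.0079],[0.1,0.0763,0.0079],[0.13,0.0763,0.0079],[0.15,0.0763,0.0079],[0.158,0.0763,0.0079],[0.158,0.0763,0.0079],[0.158,0.0763,0.0079]],"rotation":[[-0.0056,0,0],[-0.0056,0,0],[-0.0056,0,0],[-0.0056,0,0],[-0.0056,0,0],[-0.0056,0,0],[-0.0056,0,0],[-0.0056,0,0],[-0.0056,0,0],[-0.0056,0,0]],"jaw":[1,1,1,1,1,1,1,0.85,0.75,0.75]}' 70
python3 shot.py wrist9; python3 plan.py .554 .3257 .121 3.25
```

```text
t: 12.35
position: [0.5542, 0.3266, 0.1228]
tool_rot: [18.2, 89.9, 21.5]
force: [-0.3, -0.4, 0.4]
gripper_width: 0.75
t 12.4 pos [0.5541 0.3267 0.1228] F [0.13 0.04 0.15] w 0.746 q [20.  36.  67.8  0.  76.  16.7]
jaw yaw 3.32 tool x [ 1.7e-03  6.0e-04 -1.0e+00]
cam in tool [-0.1428  0.0668  0.0002] cam axis in tool [ 0.965 -0.264  0.001]
lin [0.0018, -0.0009, -0.0002] rot [0.0012, 0.0017, -0.0005]
```

View pics/wrist9.png

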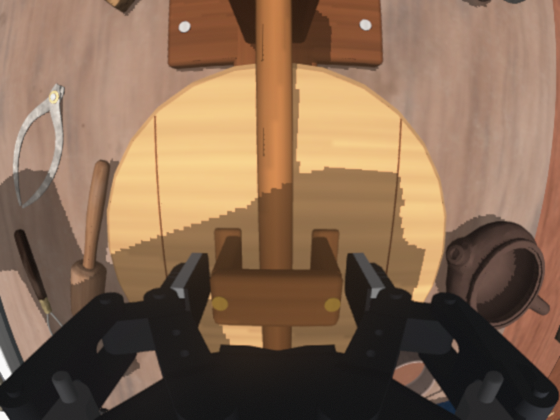

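```bash
python3 -m pendant '{"linear":[[0.002,-0.0005,0],[0.002,-0.0005,0],[0.002,-0.0005,0],[0.002,-0.0005,0],[0.002,-0.0005,0],[0.002,-0.0005,0]],"rotation":[[0,0,0],[0,0,0],[0,0,0],[0,0,0],[0,0,0],[0,0,0]],"jaw":[0.68,0.6,0.5,0.45,0.45,0.45]}' 70
python3 plan.py .554 .3257 .133 3.25
```

```text
t: 13.15
position: [0.5539, 0.326, 0.1201]
tool_rot: [3.7, 90.0, 7.1]
force: [-0.8, -1.0, 5.9]
gripper_width: 0.599
t 13.15 pos [0.5539 0.326  0.1201] F [-0.82 -0.99  5.88] w 0.599 q [20.  36.2 68.1 -0.  75.7 16.6]
jaw yaw 3.32 tool x [ 6.e-04  1.e-04 -1.e+00]
cam in tool [-0.1428  0.0668  0.0002] cam axis in tool [ 0.965 -0.264  0.001]
lin [-0.0129, -0.0003, 0.0001] rot [0.0013, 0.0007, -0.0]
```

```bash
python3 -m pendant '{"linear":[[-0.004,0,0],[-0.009,0,0],[-0.0125,0,0],[-0.0125,0,0],[-0.0125,0,0]],"rotation":[[0,0,0],[0,0,0],[0,0,0],[0,0,0],[0,0,0]],"jaw":[0.45,0.45,0.45,0.45,0.45]}'
python3 shot.py wrist10 scene10; python3 plan.py; python3 -c "
from h import *
crop('scene10',150,280,80,200,5,'pics/s10.png')"
```

```text
t: 13.78
position: [0.5536, 0.326, 0.132]
tool_rot: [-162.0, 90.0, -158.7]
force: [0.9, 0.3, -3.1]
gripper_width: 0.604
t 13.88 pos [0.5537 0.326  0.132 ] F [-0.5   0.45 -3.5 ] w 0.601 q [20.  35.5 67.2 -0.  77.3 16.6]
jaw yaw 3.33 tool x [-4.e-04 -1.e-04 -1.e+00]
cam in tool [-0.1428  0.0668  0.0002] cam axis in tool [ 0.965 -0.264  0.001]
```

View pics/wrist10.png

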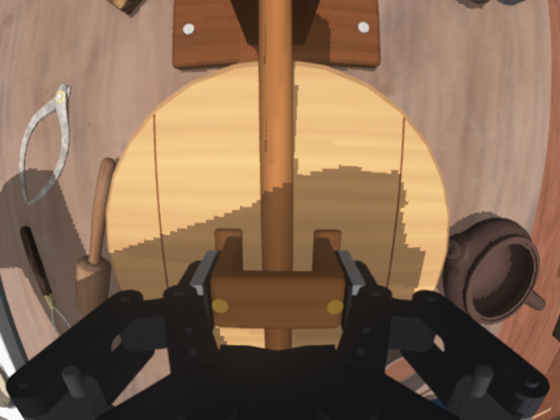

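View pics/s10.png

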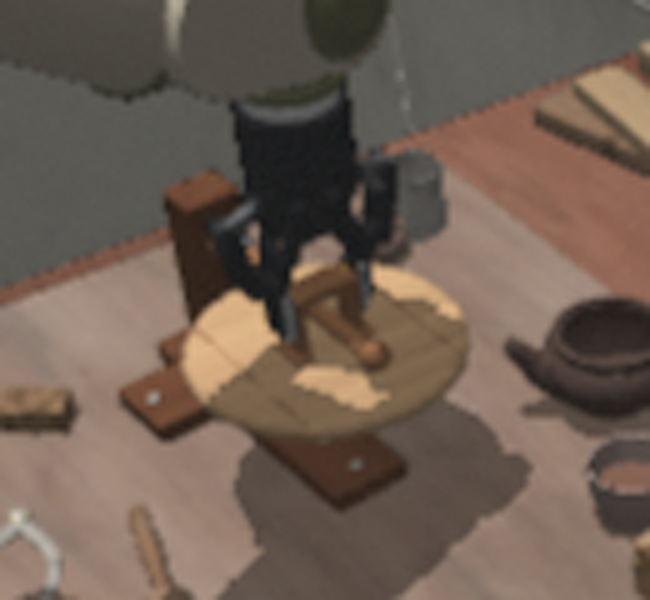

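```bash
python3 cov.py wrist10 2>&1 | grep tilt; python3 - <<'E'
from fit import *
p,X=pts("wrist10")
m=(np.hypot(X[...,0]-.554,X[...,1]-.326)<.095)&(X[...,2]>.108)&(X[...,2]<.13)
m&=np.mgrid[:420,:560][0]<225
Q=X[m];print(len(Q),np.linalg.lstsq(np.c_[Q[:,:2]-[.554,.326],np.ones(len(Q))],Q[:,2],rcond=None)[0].round(4))
E
python3 -m pendant '{"linear":[[0,-0.01,0.0001],[0,-0.025,0.0003],[0,-0.04,0.0004],[0,-0.055,0.0006],[0,-0.065,0.0007],[0,-0.065,0.0007]],"rotation":[[0,0,0],[0,0,0],[0,0,0],[0,0,0],[0,0,0],[0,0,0]],"jaw":[0.45,0.45,0.45,0.45,0.45,0.45]}'
python3 shot.py wrist11
```

```text
36639 [0.0012 0.0006 0.119 ]
t: 14.62
position: [0.5584, 0.2604, 0.1323]
tool_rot: [52.2, 90.0, 55.5]
force: [-0.1, -0.3, -2.8]
gripper_width: 0.601
```

View pics/wrist11.png

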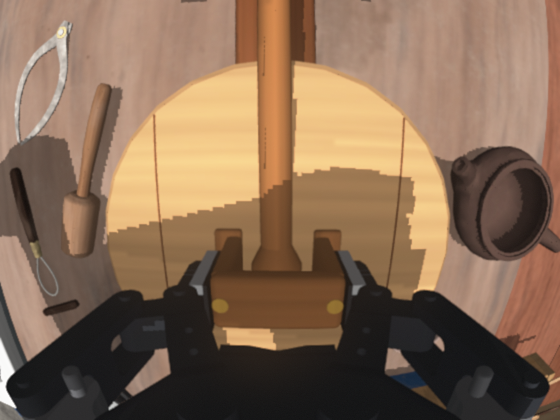

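Cover is level, and the knob (row ~255, col 276) is passing centred between the cheeks; continuing.

```bash
python3 -m pendant '{"linear":[[0,-0.015,0.0002],[0,-0.035,0.0004],[0,-0.055,0.0006],[0,-0.075,0.0008],[0,-0.085,0.0009],[0,-0.085,0.0009]],"rotation":[[0,0,0],[0,0,0],[0,0,0],[0,0,0],[0,0,0],[0,0,0]],"jaw":[0.45,0.45,0.45,0.45,0.45,0.45]}'
python3 shot.py wrist12; python3 plan.py .5498 -.1797 .26 3.3
```

```text
t: 15.42
position: [0.5642, 0.1757, 0.1323]
tool_rot: [68.1, 90.0, 71.3]
force: [-0.1, 0.0, -2.6]
gripper_width: 0.596
t 15.47 pos [0.5641 0.1763 0.1323] F [ 0.15  0.   -1.45] w 0.595 q [ 5.9 30.7 76.4  0.  72.8  2.6]
jaw yaw 3.29 tool x [ 0.e+00  2.e-04 -1.e+00]
cam in tool [-0.1429  0.0668  0.0002] cam axis in tool [ 0.965 -0.264  0.001]
lin [-0.1278, -0.3545, -0.0347] rot [-0.0001, 0.0001, -0.0002]
```

View pics/wrist12.png

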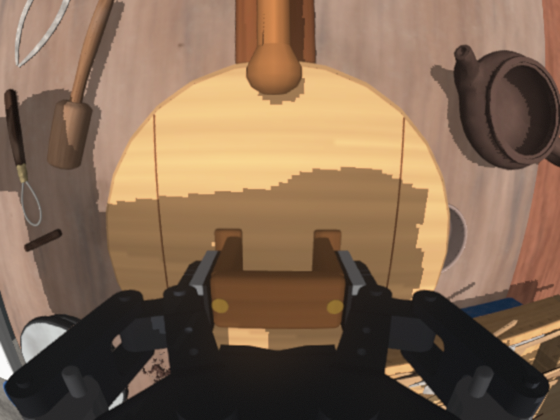

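```bash
python3 - <<'E'
from h import *
p,X=pts("top0")
m=(X[...,0]>.55)&(X[...,0]<.72)&(X[...,1]<.15)&(X[...,1]>-.09)
print(np.nanmax(X[m][:,2]),np.nanpercentile(X[m][:,2],99)); 
p,X=pts("scene0")
m=(X[...,0]>.55)&(X[...,0]<.72)&(X[...,1]<.15)&(X[...,1]>-.09);print(np.nanmax(X[m][:,2]))
E
```

```text
0.10395246440590157 0.09894963937805575
0.09936554721998703
```

```bash
python3 -m pendant '{"linear":[[0,-0.01,-0.02],[0,-0.025,-0.045],[0,-0.045,-0.06],[0,-0.065,-0.06],[-0.01,-0.075,-0.06],[-0.05,-0.08,-0.06],[-0.1,-0.08,-0.06],[-0.14,-0.1,-0.06],[-0.148,-0.14,-0.055],[-0.148,-0.18,-0.05],[-0.148,-0.22,-0.045],[-0.148,-0.26,-0.04],[-0.148,-0.3,-0.035],[-0.148,-0.34,-0.035],[-0.148,-0.3545,-0.0347],[-0.148,-0.3545,-0.0347],[-0.148,-0.3545,-0.0347]],"rotation":[[0,0,0],[0,0,0],[0,0,0],[0,0,0],[0,0,0],[0,0,0],[0,0,0],[0,0,0],[0,0,0],[0,0,0],[0,0,0],[0,0,0],[0,0,0],[0,0,0],[0,0,0],[0,0,0],[0,0,0]],"jaw":[0.45,0.45,0.45,0.45,0.45,0.45,0.45,0.45,0.45,0.45,0.45,0.45,0.45,0.45,0.45,0.45,0.45]}'
python3 shot.py wrist13 scene13 top13; python3 plan.py .5498 -.1797 .17 3.3
```

```text
t: 17.6
position: [0.55, -0.1782, 0.2806]
tool_rot: [39.0, 90.0, 42.4]
force: [-0.2, -0.7, -2.3]
gripper_width: 0.595
t 17.75 pos [ 0.55   -0.1784  0.2805] F [ 0.72  0.54 -3.48] w 0.601 q [-29.7  23.1  64.2   0.   92.7 -33.1]
jaw yaw 3.4 tool x [ 3.e-04  0.e+00 -1.e+00]
cam in tool [-0.1428  0.0668  0.0002] cam axis in tool [ 0.965 -0.264  0.001]
lin [0.1105, -0.0013, -0.0003] rot [0.0018, 0.0003, 0.0]
```

View pics/wrist13.png

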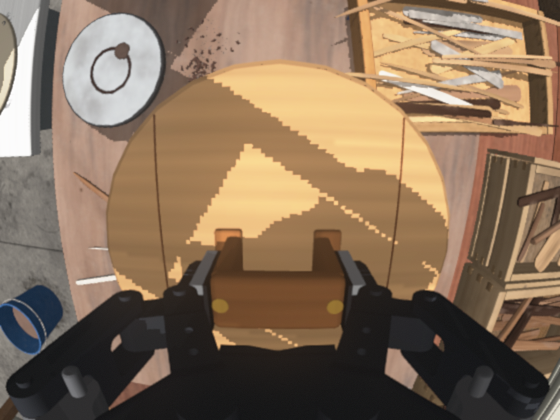

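View pics/scene13.png

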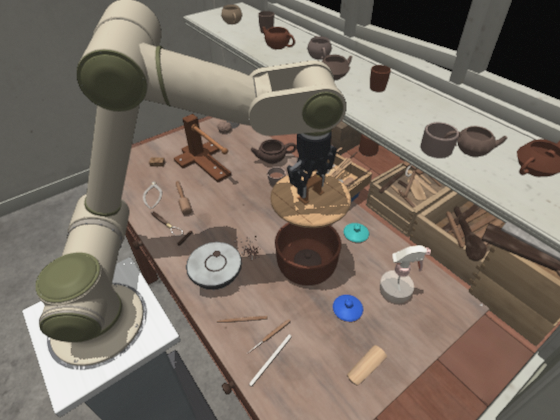

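```bash
cat > brd.py <<'E'
from fit import *
import sys
n=sys.argv[1];c0=[float(a) for a in sys.argv[2:4]];zt=float(sys.argv[4])
p,X=pts(n); v,u=np.mgrid[:420,:560]
m=(np.hypot(X[...,0]-c0[0],X[...,1]-c0[1])<.11)&(abs(X[...,2]-zt)<.006)&(v<235)
Q=X[m]; print("z,tilt",np.linalg.lstsq(np.c_[Q[:,:2]-c0,np.ones(len(Q))],Q[:,2],rcond=None)[0].round(4))
c=cont(m);P=X[c[:,1],c[:,0]];r=np.hypot(P[:,0]-c0[0],P[:,1]-c0[1]);P=P[(r>.088)&(c[:,1]<230)];print("board",len(P),circ(P))
f=least_squares(lambda q:np.hypot(P[:,0]-q[0],P[:,1]-q[1])-.0985,c0,loss='soft_l1',f_scale=.001);print(f.x.round(4))
E
python3 brd.py wrist13 .55 -.178 .2675; python3 brd.py wrist10 .554 .326 .119;python3 brd.py wrist12 .564 .176 .119
```

```text
z,tilt [ 0.002  -0.0037  0.2677]
board 492 (array([ 0.5505, -0.1776,  0.0977]), np.float64(0.0003))
[ 0.5505 -0.1785]
z,tilt [ 0.0014 -0.0044  0.1192]
board 251 (array([0.5563, 0.3287, 0.0949]), np.float64(0.0007))
[0.5538 0.3256]
z,tilt [ 0.0018 -0.0038  0.1195]
board 477 (array([0.5646, 0.1758, 0.0979]), np.float64(0.0007))
[0.5647 0.1751]
```

```bash
python3 -m pendant '{"linear":[[0.03,-0.0013,-0.0005],[0.07,-0.0013,-0.0005],[0.1,-0.0013,-0.0005],[0.12,-0.0013,-0.0005],[0.128,-0.0013,-0.0005],[0.128,-0.0013,-0.0005]],"rotation":[[0,0,0],[0,0,0],[0,0,0],[0,0,0],[0,0,0],[0,0,0]],"jaw":[0.45,0.45,0.45,0.45,0.45,0.45]}'
python3 shot.py wrist14 scene14; python3 plan.py .5495 -.1797 .125 3.3; python3 -c "
from h import *
crop('scene14',230,370,140,300,4,'pics/s14.png')"
```

```text
t: 18.5
position: [0.5497, -0.1806, 0.1524]
tool_rot: [8.0, 90.0, 11.4]
force: [0.6, -0.1, -3.2]
gripper_width: 0.598
t 18.6 pos [ 0.55   -0.1809  0.1532] F [ 0.48  0.75 -2.63] w 0.601 q [-29.9  28.4  76.9  -0.   74.6 -33.3]
jaw yaw 3.34 tool x [ 1.5e-03 -9.0e-04 -1.0e+00]
cam in tool [-0.1428  0.0668  0.0002] cam axis in tool [ 0.965 -0.264  0.001]
lin [0.0282, 0.0013, -0.0004] rot [0.0007, 0.0015, 0.001]
```

View pics/s14.png

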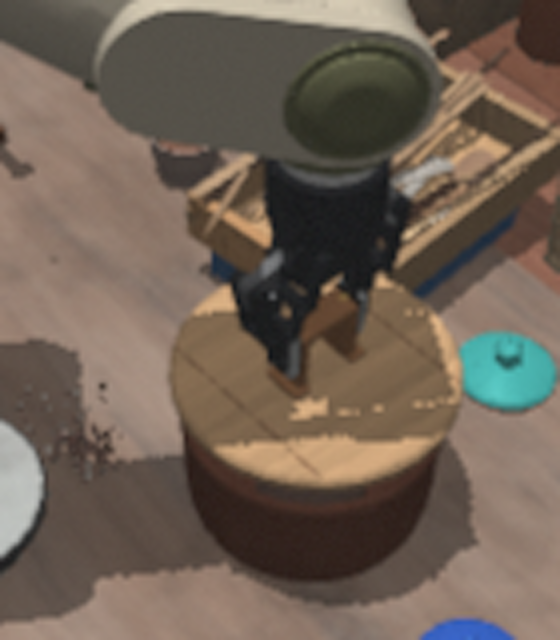

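```bash
python3 -m pendant '{"linear":[[0.004,0.001,-0.0003],[0.008,0.001,-0.0003],[0.012,0.001,-0.0003],[0.015,0.001,-0.0003],[0.018,0.001,-0.0003],[0.021,0.001,-0.0003],[0.021,0.001,-0.0003]],"rotation":[[0,0,0],[0,0,0],[0,0,0],[0,0,0],[0,0,0],[0,0,0],[0,0,0]],"jaw":[0.45,0.45,0.45,0.45,0.45,0.45,0.45]}'
python3 plan.py .5495 -.1797 .125 3.3
```

```text
t: 19.48
position: [0.5491, -0.1798, 0.131]
tool_rot: [148.2, 90.0, 151.5]
force: [0.2, -0.5, -1.9]
gripper_width: 0.598
t 19.48 pos [ 0.5491 -0.1798  0.131 ] F [ 0.17 -0.51 -1.9 ] w 0.598 q [-29.9  29.6  78.8  -0.   71.6 -33.2]
jaw yaw 3.32 tool x [-4.e-04  2.e-04 -1.e+00]
cam in tool [-0.1429  0.0668  0.0002] cam axis in tool [ 0.965 -0.264  0.001]
lin [0.006, 0.0001, 0.0004] rot [0.0004, -0.0004, -0.0002]
```

Plug has entered without contact force; down the last 6 mm.

```bash
python3 -m pendant '{"linear":[[0.002,0,0],[0.004,0,0],[0.005,0,0],[0.006,0,0],[0.006,0,0]],"rotation":[[0,0,0],[0,0,0],[0,0,0],[0,0,0],[0,0,0]],"jaw":[0.45,0.45,0.45,0.45,0.45]}'
python3 shot.py wrist15; python3 plan.py;  python3 brd.py wrist15 .55 -.18 .112
```

```text
t: 20.1
position: [0.5492, -0.1799, 0.1252]
tool_rot: [165.7, 90.0, 169.0]
force: [-0.3, 0.6, -3.6]
gripper_width: 0.597
t 20.15 pos [ 0.5492 -0.1799  0.1252] F [ 0.36 -0.25 -3.11] w 0.6 q [-29.9  30.   79.2  -0.   70.8 -33.2]
jaw yaw 3.32 tool x [-0. -0. -1.]
cam in tool [-0.1428  0.0668  0.0002] cam axis in tool [ 0.965 -0.264  0.001]
z,tilt [ 0.0017 -0.0039  0.1123]
board 494 (array([ 0.5495, -0.1793,  0.0978]), np.float64(0.0004))
[ 0.5495 -0.1802]
```

Still hanging freely (−3 N); continue in 0.5 mm steps to contact.

```bash
python3 -m pendant '{"linear":[[0.0005,0,0],[0.001,0,0],[0.001,0,0]],"rotation":[[0,0,0],[0,0,0],[0,0,0]],"jaw":[0.45,0.45,0.45]}'
```

```text
t: 20.52
position: [0.5492, -0.1799, 0.1246]
tool_rot: [-41.8, 90.0, -38.5]
force: [-1.1, 0.3, 1.1]
gripper_width: 0.6
```

```bash
python3 -m pendant '{"linear":[[0.0005,0,0],[0.0007,0,0],[0.0007,0,0]],"rotation":[[0,0,0],[0,0,0],[0,0,0]],"jaw":[0.45,0.45,0.45]}'
python3 -m pendant '{"linear":[[0,0,0],[0,0,0],[0,0,0],[0,0,0]],"rotation":[[0,0,0],[0,0,0],[0,0,0],[0,0,0]],"jaw":[0.65,0.75,0.85,0.85]}'
python3 shot.py wrist16; python3 plan.py; python3 brd.py wrist16 .55 -.18 .112
```

```text
t: 20.9
position: [0.5493, -0.1799, 0.1245]
tool_rot: [-41.0, 89.9, -37.7]
force: [-3.6, 1.5, 6.9]
gripper_width: 0.605
t: 21.4
position: [0.5492, -0.1799, 0.1235]
tool_rot: [-64.8, 90.0, -61.5]
force: [0.8, 0.4, -0.1]
gripper_width: 0.843
t 21.45 pos [ 0.5492 -0.1799  0.1234] F [-0.06 -0.77 -0.59] w 0.852 q [-29.9  30.1  79.3  -0.   70.6 -33.2]
jaw yaw 3.32 tool x [-1.e-04  1.e-04 -1.e+00]
cam in tool [-0.1429  0.0668  0.0002] cam axis in tool [ 0.965 -0.264  0.001]
z,tilt [ 0.0021 -0.0036  0.1117]
board 491 (array([ 0.5496, -0.1795,  0.0978]), np.float64(0.0003))
[ 0.5497 -0.1804]
```

View pics/wrist16.png

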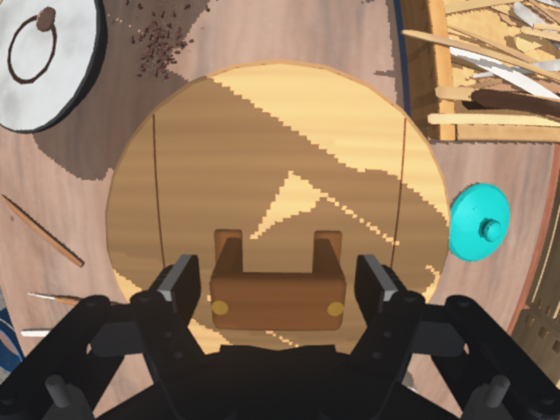

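Released: board top at 0.112 m, level, jaws clear of the handle (cols 200 and 357 against 212–345). Retract straight up and check.

```bash
python3 -m pendant '{"linear":[[-0.01,0,0],[-0.04,0,0],[-0.09,0,0],[-0.14,0,0],[-0.16,0.03,-0.03],[-0.16,0.08,-0.08],[-0.16,0.13,-0.13],[-0.16,0.18,-0.18],[-0.16,0.2,-0.2],[-0.16,0.2,-0.2],[-0.16,0.2,-0.2]],"rotation":[[0,0,0],[0,0,0],[0,0,0],[0,0,0],[0,0,0],[0,0,0],[0,0,0],[0,0,0],[0,0,0],[0,0,0],[0,0,0]],"jaw":[0.9,1,1,1,1,1,1,1,1,1,1]}'
python3 shot.py scene17 top17; python3 -c "
from fit import *
crop('scene17',230,370,170,300,5,'pics/s17.png')
for n in('top17','scene17'):
    p,X=pts(n)
    m=(np.hypot(X[...,0]-.548,X[...,1]+.18)<.12)&(X[...,2]>.1)&(X[...,2]<.12)
    Q=X[m];print(n,len(Q),circ(rayplane(n,cont(m),.112)),np.linalg.lstsq(np.c_[Q[:,:2]-[.548,-.18],np.ones(len(Q))],Q[:,2],rcond=None)[0].round(4))
"
```

```text
t: 22.82
position: [0.3384, 0.008, 0.2842]
tool_rot: [-26.0, 89.9, -22.6]
force: [-0.3, 0.6, -0.5]
gripper_width: 0.996
top17 3055 (array([ 0.5465, -0.1786,  0.097 ]), np.float64(0.0008)) [0.0009 0.0009 0.1106]
scene17 2952 (array([ 0.5433, -0.1887,  0.0975]), np.float64(0.0009)) [0.003  0.0035 0.1088]
```

View pics/s17.png

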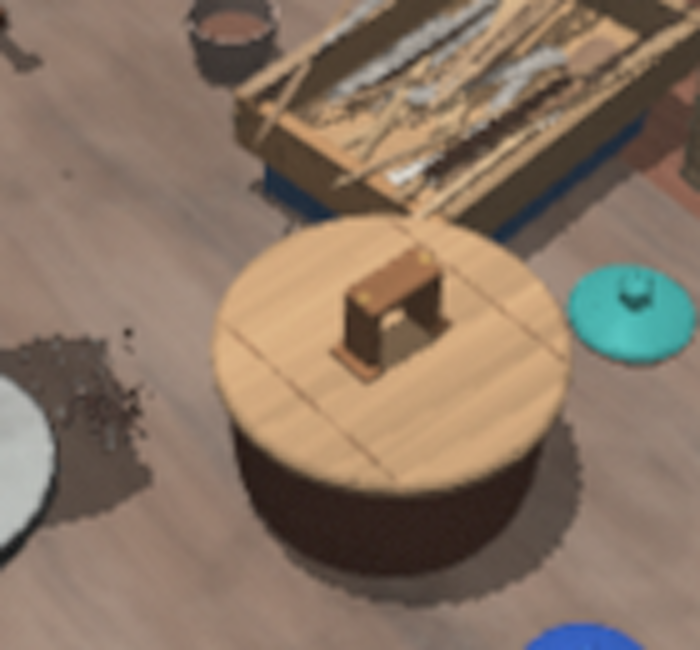

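View pics/top17.png

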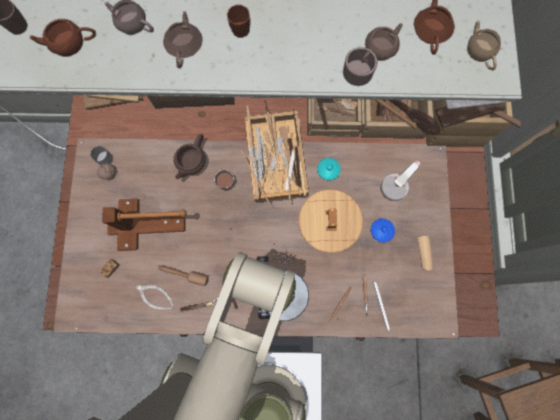

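The cover sits flat on the bowl with no gap, concentric with the bowl's earlier fit, and the bystanders haven't moved. Handing in.

```bash
python3 -c "
from station import robot
print(robot.sign_off())"
```

```text
the job is handed in; nothing more can be done
None
```

The teapot lid is standing knob up in the red bowl, and the wooden cover is seated on top. I handed the job in at about 23 s of the 64 s allowed.

- **Lid:** I took it by the knob, lowered it until it touched the bowl floor (about 5 N) and released it. A wrist picture afterwards showed it upright near the middle. I could not see it again once the cover was on.
- **Cover:** I lifted it 12 mm, slid it off the peg past the knob without contact, and lowered it onto the bowl, where it touched at 1 to 7 N before I released it.

**Last checks:**
- The board's top is at 112 mm in the wrist view, which is what fully down should give. It is level within about 0.3° in all three views.
- The cover matches the bowl's centre within about 1 mm in the wrist and top views.
- In the last pictures the other things on the bench look to be where they started.

**Disagreements:** The scene camera reads positions 5 to 10 mm off the other two in y, and heights about 3 mm low (109 mm for the board top). It did the same before anything was moved. I relied on the wrist camera and on the contact force instead.

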